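# Weigh a raw pottery piece on the two-pan balance

## Task

One piece of pottery stands on one pan of the balance. Set the right steel weights upright on the empty pan, without dropping them, until the beam floats level. Leave any weight you do not need standing on the table, and leave the pottery and everything else on the table alone.

Things in the scene. Friction and masses are not known exactly. Their poses are not given: they have to be found in the camera images.
- balance: Grey two-pan counter balance, fixed to the table: foot 110 x 360 mm, an upright with a white index plate in the middle (170 mm high). Origin: centre of its underside on the table. The beam runs along its y axis; the load pan is on its +y side, the pan for weights on its -y side, pan centres 150 mm from the middle; x is across the beam. Its yaw varies by up to 0.2 rad.
- beam (a joint): Tilt of the beam, rad. 0 = level; negative = the load pan is down; positive = the weights pan is down; stops at -0.12 and +0.12. It starts at about -0.12. It swings freely, with a weak centring pull: an imbalance of 20 g tilts it by about 0.037 rad, 65 g or more lays it on its stop. It settles in about 1 s. A dark pointer on the beam (seen from the far side of the table) stands upright before the white plate when level, at the plate's mid mark.
- weights_pan_top (a point): Centre of the upper face of the empty pan for weights: a flat steel plate, 150 mm (balance x) by 130 mm (balance y), with a rim 4 mm high. The pan always stays flat while it rises and sinks, and where on the pan a thing stands does not matter. Axes as the balance's, z up. Its height is 72 mm above the table when level, about 90 mm at the start, 54 mm at its lowest.
- load_pan_top (a point): Centre of the upper face of the other, like pan, on which the piece of pottery stands; about 54 mm above the table at the start.
- weight_large: The largest polished steel knob weight, 400 g: upright cylinder 40 mm in diameter and 40 mm high, with a narrower knob on top, 54 mm high in all; stands upright on the table at the start. Origin: centre of its underside; z up along its axis.
- weight_medium: The middle polished steel knob weight, 200 g: upright cylinder 32 mm in diameter and 32 mm high, with a narrower knob on top, 46 mm high in all; stands upright on the table at the start. Origin: centre of its underside; z up along its axis.
- weight_small: The smallest polished steel knob weight, 100 g: upright cylinder 25 mm in diameter and 26 mm high, with a narrower knob on top, 40 mm high in all; stands upright on the table at the start. Origin: centre of its underside; z up along its axis.
- cup: Off-white straight-sided cup without handle, 76 mm across and 85 mm high, weighs 300 g within 2 %. Origin: centre of its underside. Either on the load pan, or on the wooden ware board (280 x 150 mm, 54 mm high) to the left, beyond the load pan.
- bowl: Off-white wide open bowl, 116 mm across and 62 mm high, weighs 500 g within 2 %. Origin: centre of its underside. On the load pan or on the ware board.
- vase: Off-white bellied vase with a narrow neck, 92 mm across and 130 mm high, weighs 600 g within 2 %. Origin: centre of its underside. On the load pan or on the ware board.
- glaze_jar: Bystander: closed glass jar, 48 mm across, 60 mm high, near the robot in front of the weights pan. Origin: centre of its underside.
- bauble_stand: Bystander: white bulb-shaped ornament on a foot, 60 mm across, 84 mm high, on the right beyond the weights. Origin: centre of its underside.
- brush: Bystander: brush 170 mm long lying on the table to the right of the weights.
- spatula: Bystander: spatula 200 mm long lying on the table in front of the robot, nearer than the balance.
- dish: Bystander: small white dish, 90 mm across, 30 mm high, at the left near the robot.

How it is judged:
By the outcome, as a careful person would: the job done as asked, in the order asked, and still so for the second after the job is handed in, with the robot touching nothing.
It also fails if it takes over 58 s, if anything falls off the work surface, if the arm or the gripper's body presses on something with over 40 N, if the wrist force passes 120 N, or if a joint passes its speed limit or range.

## Robot

A 7-joint arm with a two-finger parallel gripper is mounted at the origin on the work surface. World frame = base frame: x ahead of the robot, y to its left, z up, the work surface at z = 0. Lengths are in m, angles in rad, forces in N, time in s.
With the tool pointing down it reaches from about 0.4 to 0.85 m from the base axis. Payload 4.5 kg.
Tool frame: the origin (TCP) lies between the finger pads; the fingertips stand 19 mm ahead of it and the grasp point (between the pads) is the TCP (r.nose_length is the distance from the TCP to the fingertips, in m); z points along the fingers, x is the direction in which the jaws open and shut, and the axes are right-handed (so a half turn about z gives the same grasp; the last joint's range is limited). The gripper opens to 88 mm and grips with 3 to 60 N. Pads are 18 mm wide; open, the fingers measure 123 mm over their backs; the gripper's body (75 mm by 187 mm) begins 45 mm behind the grasp point.
Start: joints at [-1.128, 0.689, -0.195, 1.565, 0.157, 0.902, -0.215], TCP at [0.248, 0.574, 0.258] pointing down, gripper open.
Joint ranges: [-3.01, 3.01], [-0.46, 2.08], [-1.47, 1.51], [0.13, 2.56], [-1, 4.14], [0.04, 2.09], [-2.66, 2.66]. Speed limits (rad/s): [2.57, 2.57, 3.14, 3.14, 3.14, 3.14, 3.14].

## Interface

Orientations are given as a unit quaternion [x, y, z, w].
In Python, from plant import get_state, vision, r gives the robot as it stands.
- The arm moves only by the tool play_rows, never from a script. Its argument "deltas" is a list that holds one entry, the list of rows, each a list of 7 numbers: the gripper command: -1 is fully open, 1 is shut, values between are in proportion, then the shift along the tool's x, y, z normalised to -1 to 1, where 1 is 300 mm, then the turn, a rotation vector about the tool's x, y, z normalised to -1 to 1, where 1 is pi rad. A call has 1 to 5 rows; each row is the pose to reach, as a shift and turn from the pose measured when the call began, along the tool's axes at that moment, turning the shorter way round; what a row does not reach only later rows make up. A row lasts 1/8 s, in which the tool goes at most 62.5 mm and 10.7 degrees, less where a joint would pass 70% of its speed; a pose out of reach is approached as far as the arm can. A call with a number of a shift or a turn outside -1 to 1 is refused whole. A call with a gripper value outside its range is refused whole. The fingers move at their own pace and stop on an object; "force" is the grip in N (left out, the last holds). Time passes only in rows, so rows that repeat a pose let the fingers close. It gives the time, the measured TCP pose, the force and the opening at its end, in the units of the state.
- get_state(): the state, without advancing time (a new reading comes with each control period).
- vision.snapshot(name): name is "scene" or "top"; returns the picture (400x640x3 uint8, red, green, blue); there is no depth.
- vision.camera_model(name): a dict with "vfov" (degrees; the focal length in pixels is half the picture's height over the tangent of half this angle, whatever the lens; pixels are square), "cx", "cy" (the principal point, pixels), "world_to_cam" (4x4, takes a point from world to camera coordinates). Camera axes: x right, y up, looking along -z (the intrinsics and any distortion apply to the point x, -y, -z); pixel columns grow to the right and rows downward; lengths in m; the calibration is good to about 2 mm. A picture is of the moment at which its call begins. camera_model takes no time and is no camera call.
- r.finish_job(): hands the job in, once; it reports no verdict.
The state is a dict: "clock": time; "q": joint angles; "qd": joint speeds; "joint_torque": joint torques, N m; "tool_pos": TCP position; "eef_rot": TCP orientation; "contact_force": force on the tool from outside, world axes, zero at the start; "moment": the same for the moment, N m; "opening": opening from 0.0 (shut) to 1.0 (fully open).
Only numpy, scipy, OpenCV 4.12 (cv2) and the standard library are available. Lean on these libraries where they do the work, as an engineer would, in place of code of your own. Each camera call takes 0.05 s, during which the arm holds its last target.

## Working session

There is one attempt and no reset: what is moved stays moved. The work goes in short steps, Python scripts to look and compute and a tool call to move; the robot and the scene stay as the last step left them, time stands still between calls to the robot, and variables do not carry over. Pictures are saved under pics/ and viewed, and the job is handed in when it is done.

Besides the shell and the picture viewer there is one more tool, called after ">>>" in YAML: its name, and indented under it one key for each argument. play_rows: Moves the arm, as the interface text tells. Scaled input: -1 to 1 covers 300 mm each way for a shift and pi rad each way for a turn. Its arguments: {"type":"object","properties":{"deltas":{"type":"array"},"force":{"type":"number"}},"required":["deltas"]}

```bash
mkdir -p pics; ls; python3 - <<'E'
from plant import get_state, vision, r
import cv2
for n in("scene","top"):
    cv2.imwrite(f"pics/{n}0.png",vision.snapshot(n)[:,:,::-1]); 
    m=vision.camera_model(n);print(m)
print(get_state())
E
```

```text
pics
{'vfov': 48.45898765500328, 'cx': 311.18710657619886, 'cy': 202.09999858317425, 'world_to_cam': array([[ 0.59881165,  0.80076964, -0.013878  , -0.27293071],
       [-0.54157636,  0.4176323 ,  0.72957406,  0.18818395],
       [ 0.59001666, -0.42936144,  0.68376099, -1.7369368 ],
       [ 0.        ,  0.        ,  0.        ,  1.        ]])}
{'vfov': 45.14324903272208, 'cx': 311.8292169679774, 'cy': 198.86209868731873, 'world_to_cam': array([[ 0.00399352, -0.99995173, -0.00897764, -0.01551156],
       [ 0.9968155 ,  0.00326567,  0.07967561, -0.4795036 ],
       [-0.07964245, -0.00926723,  0.99678042, -1.38096724],
       [ 0.        ,  0.        ,  0.        ,  1.        ]])}
{'clock': 0.1, 'q': array([-1.12821231,  0.68989569, -0.19449268,  1.56620977,  0.1573007 ,
        0.90247271, -0.21509279]), 'qd': array([ 0.00031594, -0.00150349, -0.00076055, -0.0024749 , -0.00017705,
        0.00124468, -0.00096643]), 'joint_torque': array([-2.84612150e-03, -5.28503680e+01, -1.27093613e+00, -1.53837562e+01,
       -5.24490641e-02,  2.03910291e-03,  3.90753132e-05]), 'tool_pos': array([0.2482789 , 0.57301013, 0.25700032]), 'eef_rot': array([ 8.35894349e-01,  5.48889788e-01, -6.29655735e-04,  4.91130763e-04]), 'contact_force': array([ 0.43152651,  0.0165566 , -0.30230966]), 'moment': array([-0.00076255,  0.01848441,  0.01028367]), 'opening': 1.00233713513516}
```

View pics/scene0.png

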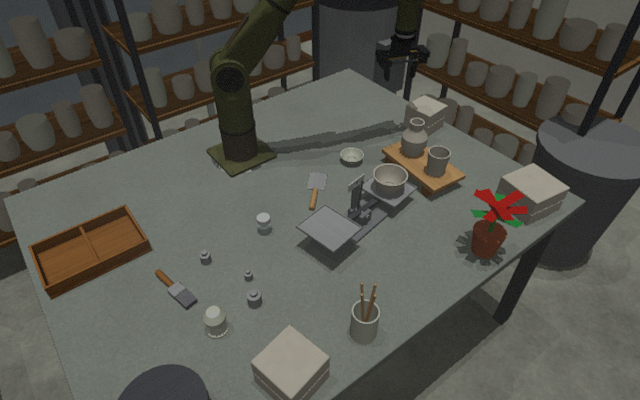

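View pics/top0.png

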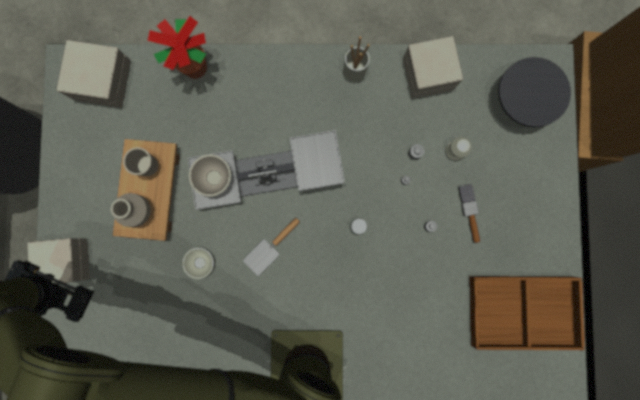

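The load is the bowl, at top (210,176), because the cup and vase are both on the ware board. It needs 400 g + 100 g. In the top view the weights are near (417,152) large, (405,181) small and (431,227) medium. Next I'll zoom in to measure them.

```bash
python3 - <<'E'
import cv2
a=cv2.imread("pics/top0.png")[125:245,350:490]
b=cv2.imread("pics/scene0.png")[235:345,180:290]
cv2.imwrite("pics/z1.png",cv2.resize(a,None,fx=5,fy=5,interpolation=cv2.INTER_CUBIC))
cv2.imwrite("pics/z2.png",cv2.resize(b,None,fx=5,fy=5,interpolation=cv2.INTER_CUBIC))
c=cv2.imread("pics/top0.png")[120:220,180:355]
cv2.imwrite("pics/z3.png",cv2.resize(c,None,fx=4,fy=4,interpolation=cv2.INTER_CUBIC))
E
```

```text
(no output)
```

View pics/z1.png

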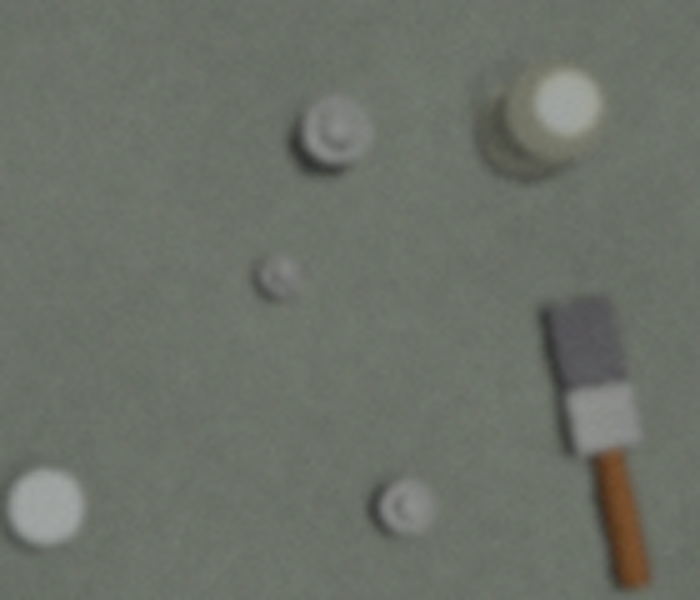

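View pics/z2.png

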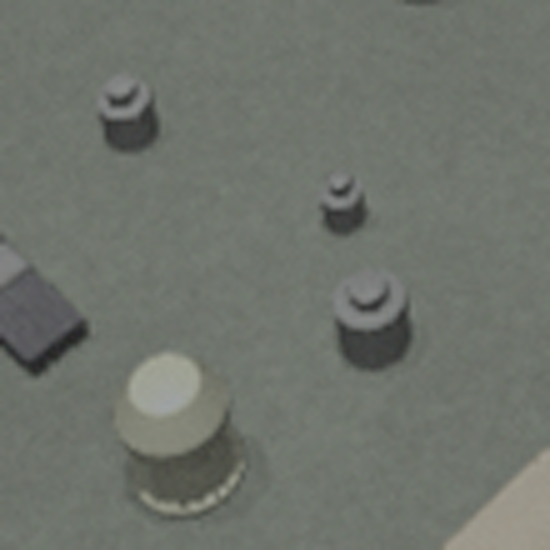

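View pics/z3.png

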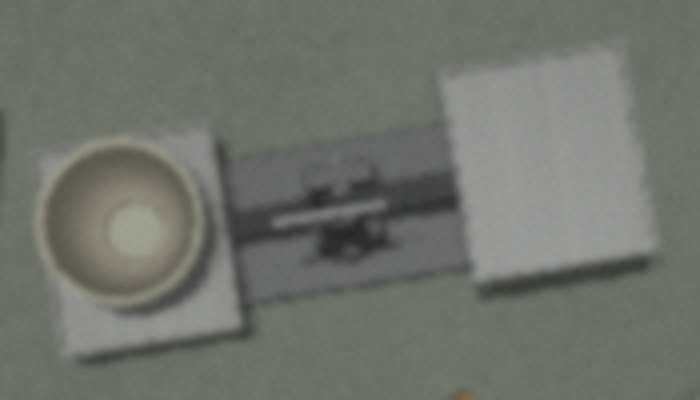

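The large knob top is at top (417.6,150.6) and scene (253.4,292). The small one is at (406,179.6) and (247.8,271.2), and the medium at (431.3,225.8) and (204.2,252.2). I'll cast rays from both views.

```bash
cat > h.py <<'E'
import numpy as np
from plant import vision
def ray(n,u,v):
    m=vision.camera_model(n);W=m["world_to_cam"];R=W[:3,:3];t=W[:3,3]
    f=200/np.tan(np.radians(m["vfov"]/2))
    d=np.array([(u-m["cx"])/f,-(v-m["cy"])/f,-1]);return -R.T@t,R.T@d
def plane(n,u,v,z):
    o,d=ray(n,u,v);return o+d*(z-o[2])/d[2]
def proj(n,p):
    m=vision.camera_model(n);W=m["world_to_cam"]
    f=200/np.tan(np.radians(m["vfov"]/2));c=W[:3,:3]@p+W[:3,3]
    return np.array([m["cx"]+f*c[0]/-c[2],m["cy"]-f*c[1]/-c[2]])
def tri(a,b):
    (o1,d1),(o2,d2)=ray("top",*a),ray("scene",*b)
    d1=d1/np.linalg.norm(d1);d2=d2/np.linalg.norm(d2)
    A=np.c_[d1,-d2];s=np.linalg.lstsq(A,o2-o1,rcond=None)[0]
    p,q=o1+s[0]*d1,o2+s[1]*d2;return (p+q)/2,np.linalg.norm(p-q)
E
python3 - <<'E'
from h import *
np.set_printoptions(precision=4,suppress=True)
z=lambda x,y,ox,oy,f:(ox+(x+.5)/f-.5,oy+(y+.5)/f-.5)
for nm,a,b,h in(("L",(340,129),(369,287),.054),("S",(283,274),(341,183),.04),("M",(407,505),(123,88),.046)):
    a=z(*a,350,125,5);b=z(*b,180,235,5)
    print(nm,plane("top",*a,h),plane("scene",*b,h),*tri(a,b))
P=[]
for c in((440,72),(622,42),(657,255),(478,285)):
    P.append(plane("top",*z(*c,180,120,4),.092));print(P[-1])
P=np.array(P);print("pan",P.mean(0),np.linalg.norm(np.roll(P,-1,0)-P,axis=1))
e=(P[0]+P[3]-P[1]-P[2]);print("yaw(y axis dir)",np.arctan2(-e[0],e[1]))
e=(P[0]+P[1]-P[3]-P[2]);print("yaw(x)",np.arctan2(e[1],e[0]))
E
```

```text
L [ 0.6165 -0.3155  0.054 ] [ 0.6221 -0.3177  0.054 ] [ 0.6178 -0.3164  0.048 ] 0.0008555770274155597
S [ 0.5348 -0.2846  0.04  ] [ 0.5418 -0.2891  0.04  ] [ 0.5357 -0.2863  0.0317] 0.0003469332622876326
M [ 0.4025 -0.3522  0.046 ] [ 0.4071 -0.3572  0.046 ] [ 0.4021 -0.3547  0.0396] 0.0022281563302217226
[0.6448 0.0481 0.092 ]
[ 0.6662 -0.0786  0.092 ]
[ 0.5169 -0.1028  0.092 ]
[0.4957 0.0207 0.092 ]
pan [ 0.5809 -0.0282  0.092 ] [0.1286 0.1512 0.1254 0.1515]
yaw(y axis dir) 0.1688236524155488
yaw(x) 0.17124801337505666
```

```bash
cat > go.py <<'E'
import sys,numpy as np
from plant import get_state
from scipy.spatial.transform import Rotation as Ro
# target x y z [jaw angle deg]
def plan(x,y,z,yaw=None):
    s=get_state();R=Ro.from_quat(s["eef_rot"]);p=np.array(s["tool_pos"])
    d=R.inv().apply(np.array([x,y,z])-p)/.3
    c=R.as_matrix()[:,0];cur=np.degrees(np.arctan2(c[1],c[0]))
    if yaw is None: yaw=cur
    k=round((cur-yaw)/180);yaw=yaw+180*k
    T=Ro.from_matrix(np.c_[[np.cos(np.radians(yaw)),np.sin(np.radians(yaw)),0],[np.sin(np.radians(yaw)),-np.cos(np.radians(yaw)),0],[0,0,-1]])
    w=(R.inv()*T).as_rotvec()/np.pi
    print("t",s["clock"],"pos",p.round(4),"jaw",cur.round(1),"->",yaw,"op",s["opening"],"F",np.round(s["contact_force"],1),"q",np.round(s["q"],2))
    print("shift",d.round(3),"turn",w.round(3),"rows~",np.linalg.norm(d)*300/62.5,np.linalg.norm(w)*180/10.7)
if __name__=="__main__": plan(*map(float,sys.argv[1:]))
E
python3 go.py 0.535 -0.286 0.26 68
```

```text
t 0.1 pos [0.2483 0.573  0.257 ] jaw 66.6 -> 68.0 op 1.00233713513516 F [ 0.4  0.  -0.3] q [-1.13  0.69 -0.19  1.57  0.16  0.9  -0.22]
shift [-2.248  2.015 -0.006] turn [ 0.     0.001 -0.008] rows~ 14.489644422181113 0.13281895132194638
```

>>> play_rows:
  deltas:
    - [[-1,-0.74,0.67,-0.05,0,0,0],[-1,-0.74,0.67,-0.05,0,0,0],[-1,-0.74,0.67,-0.05,0,0,0],[-1,-0.74,0.67,-0.05,0,0,0],[-1,-0.74,0.67,-0.05,0,0,0]]
  force: 20

```text
clock: 0.72
tool_pos: [0.345, 0.2866, 0.2723]
eef_rot: [0.836, 0.548, -0.001, 0.001]
contact_force: [0.8, -0.3, 0.1]
opening: 0.996
```

```bash
python3 go.py 0.535 -0.286 0.26 68
```

```text
t 0.725 pos [0.345  0.2866 0.2723] jaw 66.5 -> 68.0 op 0.9964006026961684 F [ 0.8 -0.3  0.1] q [-0.63  0.45 -0.24  2.05  0.17  0.66  0.18]
shift [-1.498  1.342  0.046] turn [ 0.     0.001 -0.008] rows~ 9.654445920172268 0.14103547251422716
```

>>> play_rows:
  deltas:
    - [[-1,-0.75,0.67,0,0,0,0],[-1,-0.75,0.67,0,0,0,0],[-1,-0.75,0.67,0,0,0,0],[-1,-0.75,0.67,0,0,0,0],[-1,-0.75,0.67,0,0,0,0]]

```text
clock: 1.35
tool_pos: [0.4399, -0.0023, 0.273]
eef_rot: [0.837, 0.548, -0.001, 0.001]
contact_force: [0.1, 0.7, -0.9]
opening: 1.002
```

```bash
python3 go.py 0.535 -0.286 0.26 68
```

```text
t 1.35 pos [ 0.4399 -0.0023  0.273 ] jaw 66.4 -> 68.0 op 1.0023018334034552 F [ 0.1  0.7 -0.9] q [ 0.07  0.44 -0.26  2.07  0.18  0.65  0.85]
shift [-0.74   0.669  0.046] turn [ 0.     0.001 -0.009] rows~ 4.79196195947732 0.1471154358886578
```

>>> play_rows:
  deltas:
    - [[-1,-0.74,0.67,0.05,0,0,-0.01],[-1,-0.74,0.67,0.05,0,0,-0.01],[-1,-0.74,0.67,0.05,0,0,-0.01],[-1,-0.74,0.67,0.05,0,0,-0.01],[-1,-0.74,0.67,0.05,0,0,-0.01]]

```text
clock: 1.98
tool_pos: [0.5353, -0.289, 0.2582]
eef_rot: [0.828, 0.56, -0.001, 0.001]
contact_force: [0.9, 1.0, 0.5]
opening: 1.001
```

```bash
python3 go.py 0.535 -0.286 0.12 68
```

```text
t 1.975 pos [ 0.5353 -0.289   0.2582] jaw 68.1 -> 68.0 op 1.0013176036211737 F [0.9 1.  0.5] q [ 0.57  0.67 -0.26  1.62  0.22  0.88  1.41]
shift [ 0.01  -0.004  0.461] turn [-0.     0.001  0.001] rows~ 2.211909515528627 0.021825906467630087
```

>>> play_rows:
  deltas:
    - [[-1,0.01,0,0.46,0,0,0],[-1,0.01,0,0.46,0,0,0],[-1,0.01,0,0.46,0,0,0]]

```text
clock: 2.35
tool_pos: [0.5333, -0.2854, 0.1163]
eef_rot: [0.828, 0.56, -0.004, -0.003]
contact_force: [-0.7, 1.0, 0.6]
opening: 0.998
```

```bash
python3 go.py 0.535 -0.286 0.024 68; python3 - <<'E'
from plant import vision
import cv2,numpy as np
a=vision.snapshot("top")[110:240,350:490,::-1];b=vision.snapshot("scene")[200:330,170:310,::-1]
k=lambda x:cv2.resize(x,None,fx=2.8,fy=2.8,interpolation=cv2.INTER_CUBIC)
cv2.imwrite("pics/h1.png",np.hstack([k(a),k(b)]))
E
```

```text
t 2.35 pos [ 0.5333 -0.2854  0.1163] jaw 68.2 -> 68.0 op 0.9978170413982114 F [-0.7  1.   0.6] q [ 0.53  0.86 -0.21  1.73  0.29  0.59  1.34]
shift [0.001 0.009 0.308] turn [-0.003  0.001  0.001] rows~ 1.4767377657573781 0.051798591947438126
```

View pics/h1.png

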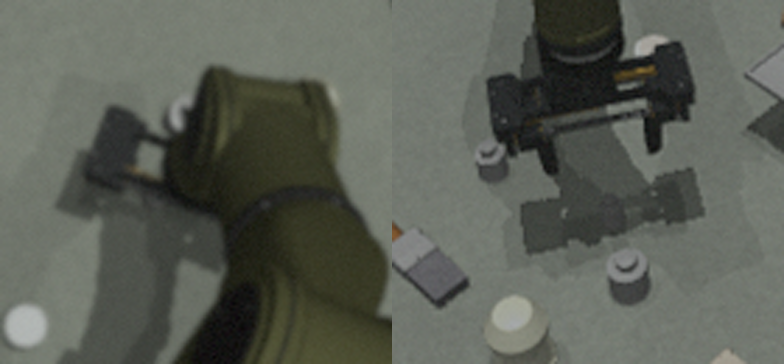

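The fingertips are at scene crop (547,165) and (653,145), i.e. full-frame (225.4,259) and (263.2,251.8), above the small weight, which sits in shadow near crop (610,210). I'll compare those with the projections.

```bash
python3 - <<'E'
from h import *
j=np.array([np.cos(np.radians(68.2)),np.sin(np.radians(68.2)),0])
for s in(-.05,0,.05): print(proj("scene",np.array([.5333,-.2854,.0973])+s*j))
E
```

```text
[227.0529873  259.51916034]
[245.0690352  255.73820753]
[262.82468365 252.01190366]
```

>>> play_rows:
  deltas:
    - [[-1,-0.005,0.015,0.15,0,0,0],[-1,-0.005,0.015,0.27,0,0,0],[-1,-0.005,0.015,0.305,0,0,0],[-1,-0.005,0.015,0.305,0,0,0]]

```text
clock: 2.95
tool_pos: [0.5402, -0.2898, 0.0295]
eef_rot: [0.828, 0.56, -0.001, 0.001]
contact_force: [-0.8, 0.4, 0.8]
opening: 1.0
```

```bash
python3 go.py 0.537 -0.287 0.025 68; python3 - <<'E'
from plant import vision
import cv2,numpy as np
b=vision.snapshot("scene")[220:330,180:320,::-1]
cv2.imwrite("pics/h2.png",cv2.resize(b,None,fx=5,fy=5,interpolation=cv2.INTER_CUBIC))
E
```

```text
t 2.95 pos [ 0.5402 -0.2898  0.0295] jaw 68.2 -> 68.0 op 0.9996218148435907 F [-0.8  0.4  0.8] q [ 0.5   1.   -0.16  1.73  0.33  0.44  1.31]
shift [ 0.005 -0.013  0.015] turn [-0.     0.001  0.001] rows~ 0.09919751506552463 0.023811526792415712
```

View pics/h2.png

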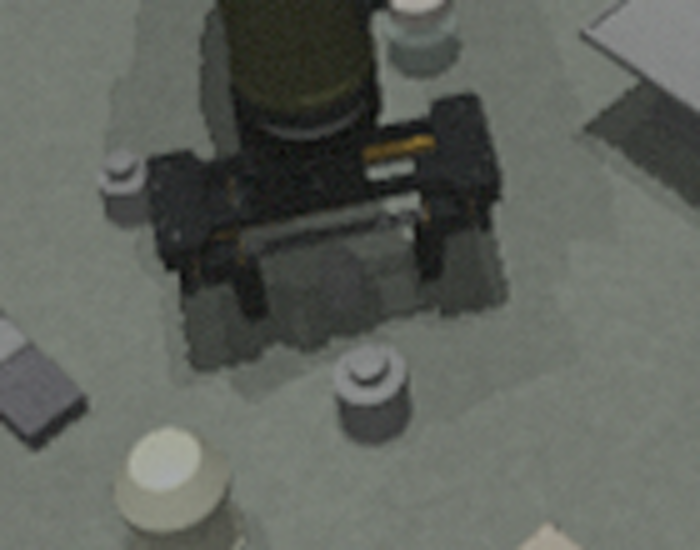

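The small weight is in the shadow between the fingers, around crop (345,275). A small correction, then close.

>>> play_rows:
  deltas:
    - [[-1,0,-0.006,0.012,0,0,0],[0.2,0,-0.006,0.012,0,0,0],[1,0,-0.006,0.012,0,0,0],[1,0,-0.006,0.012,0,0,0],[1,0,-0.006,0.012,0,0,0]]
  force: 15

```text
clock: 3.62
tool_pos: [0.5388, -0.2893, 0.0264]
eef_rot: [0.828, 0.56, -0.001, 0.001]
contact_force: [-0.2, 0.1, -0.3]
opening: 0.571
```

>>> play_rows:
  deltas:
    - [[1,0,0,0,0,0,0],[1,0,0,0,0,0,0],[1,0,0,0,0,0,0]]

```text
clock: 4.0
tool_pos: [0.5388, -0.2893, 0.0263]
eef_rot: [0.828, 0.56, -0.001, 0.001]
contact_force: [0.1, 0.8, -0.7]
opening: 0.277
```

```bash
python3 go.py 0.537 -0.287 0.22 68
```

```text
t 4.0 pos [ 0.5388 -0.2893  0.0263] jaw 68.2 -> 68.0 op 0.2765205639920269 F [ 0.1  0.8 -0.7] q [ 0.5   1.   -0.16  1.73  0.33  0.43  1.31]
shift [ 0.003 -0.008 -0.646] turn [0.    0.001 0.001] rows~ 3.098795291474976 0.023400380093828044
```

>>> play_rows:
  deltas:
    - [[1,0,0,0,0,0,0],[1,0,0,0,0,0,0],[1,0,0,-0.1,0,0,0],[1,0,0,-0.25,0,0,0],[1,0,0,-0.4,0,0,0]]

```text
clock: 4.62
tool_pos: [0.5384, -0.2887, 0.1472]
eef_rot: [0.828, 0.56, -0.001, 0.001]
contact_force: [0.7, -0.3, -1.2]
opening: 0.275
```

```bash
python3 go.py 0.56 -0.058 0.16 10; python3 - <<'E'
from plant import vision
import cv2,numpy as np
b=vision.snapshot("scene")[180:330,160:360,::-1]
cv2.imwrite("pics/h3.png",cv2.resize(b,None,fx=4,fy=4,interpolation=cv2.INTER_CUBIC))
E
```

```text
t 4.625 pos [ 0.5384 -0.2887  0.1472] jaw 68.2 -> 10.0 op 0.2750345375565171 F [ 0.7 -0.3 -1.2] q [ 0.54  0.82 -0.23  1.7   0.28  0.65  1.35]
shift [ 0.74  -0.219 -0.045] turn [0.    0.001 0.323] rows~ 3.7132057251145043 5.43599607882919
```

View pics/h3.png

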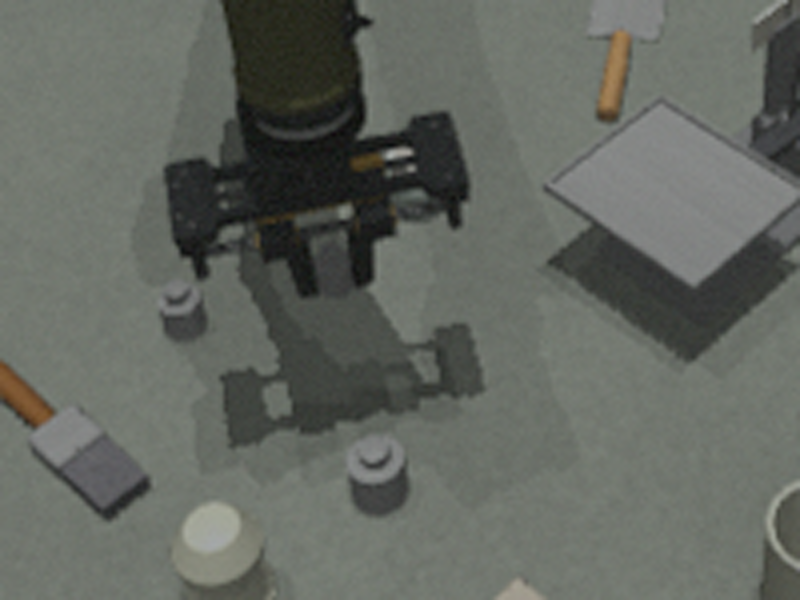

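The small weight is held upright at crop (330,265), and the opening matches 25 mm. The pan is level in view. I'll check its centre in the scene view too.

```bash
python3 - <<'E'
from h import *
P=[plane("scene",*c,.092) for c in((325.4,204.4),(333.5,251.6),(296.3,226.4))]
print(np.round(P,4),(P[0]+P[1])/2)
E
python3 go.py 0.577 0.002 0.17 10
```

```text
[[ 0.502   0.0225  0.092 ]
 [ 0.6673 -0.0784  0.092 ]
 [ 0.524  -0.1046  0.092 ]] [ 0.58465533 -0.02798362  0.092     ]
t 4.675 pos [ 0.5416 -0.29    0.1532] jaw 68.1 -> 10.0 op 0.27728871976876357 F [ 0.6 -0.1  2.5] q [ 0.54  0.81 -0.23  1.7   0.28  0.66  1.35]
shift [ 0.947 -0.252 -0.062] turn [ 0.003 -0.     0.323] rows~ 4.714585670508438 5.434070298308631
```

>>> play_rows:
  deltas:
    - [[1,0.3,-0.1,-0.06,0,0,0.06],[1,0.5,-0.15,-0.06,0,0,0.12],[1,0.7,-0.2,-0.06,0,0,0.18],[1,0.95,-0.25,-0.06,0,0,0.24],[1,0.95,-0.25,-0.06,0,0,0.3]]

```text
clock: 5.3
tool_pos: [0.578, 0.0062, 0.1693]
eef_rot: [0.992, 0.124, 0.003, 0.003]
contact_force: [0.3, -0.2, -1.6]
opening: 0.274
```

```bash
python3 go.py 0.577 0.002 0.15 10
```

```text
t 5.3 pos [0.578  0.0062 0.1693] jaw 14.3 -> 10.0 op 0.27361982156862136 F [ 0.3 -0.2 -1.6] q [-0.15  0.75  0.1   1.81 -0.11  0.59  0.26]
shift [-0.007  0.012  0.064] turn [ 0.002 -0.002  0.024] rows~ 0.316338868668669 0.4021147803519376
```

>>> play_rows:
  deltas:
    - [[1,-0.007,0.012,0.065,0,0,0.024],[1,-0.007,0.012,0.1,0,0,0.024],[1,-0.007,0.012,0.13,0,0,0.024],[1,-0.007,0.012,0.13,0,0,0.024]]

```text
clock: 5.8
tool_pos: [0.5767, 0.0008, 0.1297]
eef_rot: [0.996, 0.086, 0.003, 0.003]
contact_force: [0.3, 0.3, -1.0]
opening: 0.274
```

```bash
python3 go.py 0.577 0.002 0.1155 10; python3 - <<'E'
from plant import vision
import cv2,numpy as np
b=vision.snapshot("scene")[150:270,270:430,::-1]
cv2.imwrite("pics/h4.png",cv2.resize(b,None,fx=5,fy=5,interpolation=cv2.INTER_CUBIC))
E
```

```text
t 5.8 pos [0.5767 0.0008 0.1297] jaw 9.9 -> 10.0 op 0.27355415062914235 F [ 0.3  0.3 -1. ] q [-0.15  0.81  0.11  1.83 -0.15  0.5   0.23]
shift [ 0.001 -0.004  0.047] turn [ 0.002 -0.002 -0.001] rows~ 0.22847820238928118 0.045937583091287246
```

View pics/h4.png

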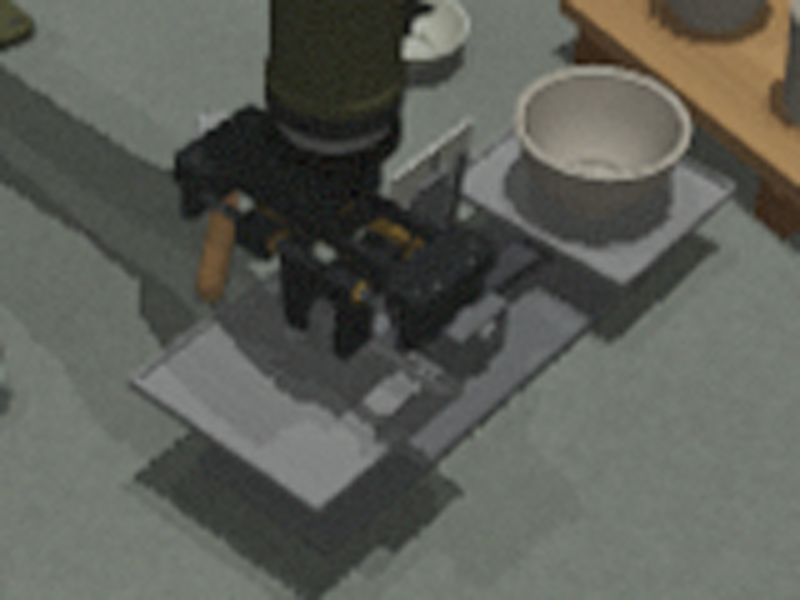

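The small weight hangs over the inner half of the pan, around crop (330,330), clear of the index plate at (430,165). I'll lower it gently.

>>> play_rows:
  deltas:
    - [[1,0,0,0.02,0,0,0],[1,0,0,0.035,0,0,0],[1,0,0,0.042,0,0,0],[1,0,0,0.045,0,0,0],[1,0,0,0.045,0,0,0]]

```text
clock: 6.48
tool_pos: [0.5772, 0.0009, 0.1167]
eef_rot: [0.996, 0.086, 0.003, 0.003]
contact_force: [-0.3, -0.1, -1.8]
opening: 0.277
```

```bash
python3 go.py 0.577 0.002 0.1155 10; python3 - <<'E'
from plant import vision
import cv2,numpy as np
b=vision.snapshot("scene")[190:270,290:390,::-1]
cv2.imwrite("pics/h5.png",cv2.resize(b,None,fx=7,fy=7,interpolation=cv2.INTER_CUBIC))
E
```

```text
t 6.475 pos [0.5772 0.0009 0.1167] jaw 9.9 -> 10.0 op 0.27650171544084023 F [-0.3 -0.1 -1.8] q [-0.14  0.83  0.1   1.84 -0.15  0.47  0.23]
shift [ 0.    -0.004  0.004] turn [ 0.002 -0.002 -0.001] rows~ 0.026094103589936926 0.04913054494744109
```

View pics/h5.png

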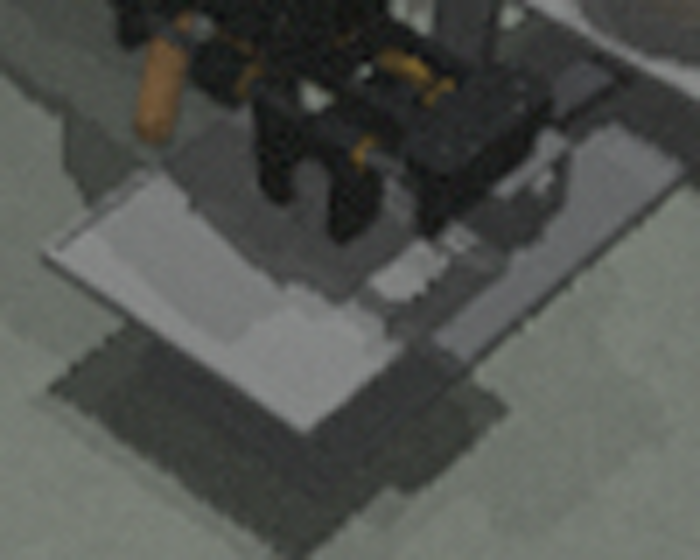

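>>> play_rows:
  deltas:
    - [[1,0,0,0.003,0,0,0],[1,0,0,0.005,0,0,0],[1,0,0,0.005,0,0,0]]

```text
clock: 6.9
tool_pos: [0.5774, 0.0008, 0.1156]
eef_rot: [0.996, 0.086, 0.004, 0.003]
contact_force: [-1.0, -0.4, 2.9]
opening: 0.277
```

```bash
python3 - <<'E'
from plant import get_state,vision
print([get_state()["contact_force"][2].round(2) for _ in range(1)])
E
```

```text
[np.float64(2.94)]
```

>>> play_rows:
  deltas:
    - [[1,0,0,0.003,0,0,0],[1,0,0,0.005,0,0,0],[1,0,0,0.005,0,0,0]]

```text
clock: 7.28
tool_pos: [0.5774, 0.0007, 0.1141]
eef_rot: [0.996, 0.086, 0.004, 0.003]
contact_force: [-0.7, -0.5, 3.2]
opening: 0.274
```

Contact at TCP z ≈ 0.1156. I'll ease up about 1 mm and open.

>>> play_rows:
  deltas:
    - [[1,0,0,-0.004,0,0,0],[1,0,0,-0.004,0,0,0],[0.3,0,0,-0.004,0,0,0],[0,0,0,-0.004,0,0,0],[-0.3,0,0,-0.004,0,0,0]]

```text
clock: 7.9
tool_pos: [0.5774, 0.0008, 0.1151]
eef_rot: [0.996, 0.086, 0.003, 0.003]
contact_force: [0.1, 0.1, -0.2]
opening: 0.553
```

>>> play_rows:
  deltas:
    - [[-0.3,0,0,0,0,0,0],[-0.3,0,0,0,0,0,0],[-0.3,0,0,0,0,0,0],[-0.3,0,0,0,0,0,0]]

```text
clock: 8.4
tool_pos: [0.5774, 0.0007, 0.1151]
eef_rot: [0.996, 0.086, 0.003, 0.003]
contact_force: [0.1, -0.0, 0.7]
opening: 0.647
```

>>> play_rows:
  deltas:
    - [[-0.3,0,0,-0.1,0,0,0],[-0.3,0,0,-0.3,0,0,0],[-0.5,0,0,-0.38,0,0,0],[-1,0,0,-0.38,0,0,0]]

```text
clock: 8.9
tool_pos: [0.5777, 0.0014, 0.231]
eef_rot: [0.996, 0.086, 0.006, 0.003]
contact_force: [0.2, -0.2, 0.0]
opening: 0.844
```

```bash
python3 - <<'E'
from h import *
z=lambda x,y,ox,oy,f:(ox+(x+.5)/f-.5,oy+(y+.5)/f-.5)
a=z(567,103,350,125,5);b=z(165,380,180,235,5)
print("bauble",tri(a,b),plane("top",*a,.08),plane("scene",*b,.08))
E
python3 go.py 0.619 -0.3165 0.21 10; python3 - <<'E'
from plant import vision
import cv2,numpy as np
b=vision.snapshot("scene")[150:270,270:430,::-1]
cv2.imwrite("pics/h6.png",cv2.resize(b,None,fx=5,fy=5,interpolation=cv2.INTER_CUBIC))
E
```

```text
bauble (array([ 0.62640104, -0.43707781,  0.0810411 ]), np.float64(0.0008784883303436873)) [ 0.62679548 -0.43699478  0.08      ] [ 0.62542503 -0.43726249  0.08      ]
t 8.9 pos [0.5777 0.0014 0.231 ] jaw 9.9 -> 10.0 op 0.8440575123547978 F [ 0.2 -0.2  0. ] q [-0.17  0.66  0.15  1.76 -0.13  0.72  0.21]
shift [-0.047  1.067  0.077] turn [ 0.002 -0.003 -0.001] rows~ 5.139724499422365 0.0713949749876138
```

View pics/h6.png

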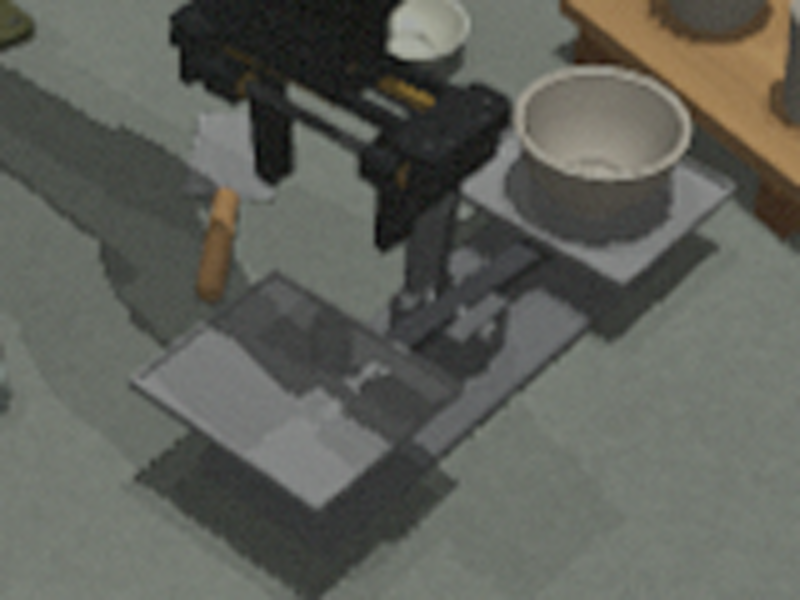

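Something dark shows on the pan near crop (320,335). It's in shadow, so I'll recheck once the arm is away. Moving on to the large weight.

>>> play_rows:
  deltas:
    - [[-1,-0.04,0.99,0.07,0,0,0],[-1,-0.04,0.99,0.07,0,0,0],[-1,-0.04,0.99,0.07,0,0,0],[-1,-0.04,0.99,0.07,0,0,0],[-1,-0.04,0.99,0.07,0,0,0]]

```text
clock: 9.57
tool_pos: [0.6145, -0.2962, 0.2077]
eef_rot: [0.996, 0.085, 0.002, 0.003]
contact_force: [0.5, 0.6, 0.6]
opening: 1.001
```

```bash
python3 go.py 0.619 -0.3165 0.11 8; python3 - <<'E'
from plant import vision
import cv2,numpy as np
b=vision.snapshot("scene")[150:270,270:430,::-1]
a=vision.snapshot("top")[110:210,280:440,::-1]
cv2.imwrite("pics/h7.png",np.vstack([cv2.resize(x,None,fx=2.6,fy=2.6,interpolation=cv2.INTER_CUBIC) for x in (a,b)]))
E
```

```text
t 9.575 pos [ 0.6145 -0.2962  0.2077] jaw 9.8 -> 8.0 op 1.001167192960595 F [0.5 0.6 0.6] q [ 0.33  0.82  0.1   1.44 -0.09  0.88  0.62]
shift [0.002 0.067 0.326] turn [ 0.002 -0.001  0.01 ] rows~ 1.597438754989191 0.1690935798319955
```

View pics/h7.png

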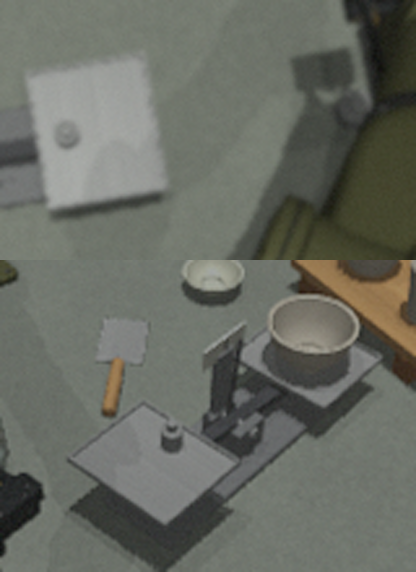

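The small weight stands upright on the pan's inner half: upper crop (66,133), lower crop (171,437). Descending over the large one.

>>> play_rows:
  deltas:
    - [[-1,0,0.07,0.1,0,0,0],[-1,0,0.07,0.3,0,0,0],[-1,0,0.07,0.32,0,0,0],[-1,0,0.07,0.32,0,0,0]]

```text
clock: 10.18
tool_pos: [0.6171, -0.3221, 0.1116]
eef_rot: [0.997, 0.082, 0.001, 0.005]
contact_force: [0.3, -0.3, 0.9]
opening: 0.999
```

```bash
python3 go.py 0.6195 -0.3167 0.037 8; python3 - <<'E'
from plant import vision
import cv2,numpy as np
b=vision.snapshot("scene")[220:340,180:320,::-1]
cv2.imwrite("pics/h8.png",cv2.resize(b,None,fx=5,fy=5,interpolation=cv2.INTER_CUBIC))
E
```

```text
t 10.175 pos [ 0.6171 -0.3221  0.1116] jaw 9.4 -> 8.0 op 0.9987942907224188 F [ 0.3 -0.3  0.9] q [ 0.37  0.96  0.08  1.45 -0.09  0.73  0.65]
shift [ 0.01  -0.019  0.249] turn [ 0.003 -0.001  0.008] rows~ 1.1974770753106194 0.1431980196320951
```

View pics/h8.png

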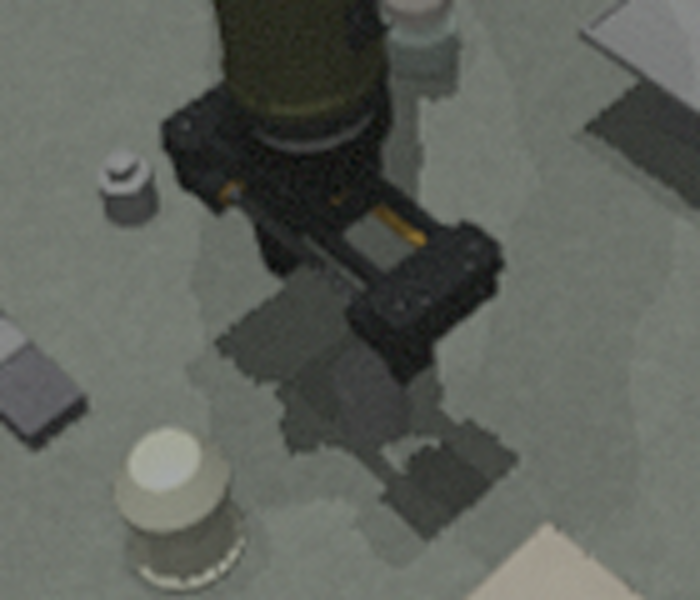

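The large weight is at crop (370,390), with fingertips at (285,265) and (415,375) straddling it from above. Descending.

>>> play_rows:
  deltas:
    - [[-1,0.01,-0.019,0.08,0,0,0],[-1,0.01,-0.019,0.17,0,0,0],[-1,0.01,-0.019,0.23,0,0,0],[-1,0.01,-0.019,0.25,0,0,0],[-1,0.01,-0.019,0.25,0,0,0]]

```text
clock: 10.85
tool_pos: [0.6209, -0.3177, 0.0387]
eef_rot: [0.997, 0.082, 0.003, 0.006]
contact_force: [0.7, 0.7, -0.2]
opening: 1.001
```

```bash
python3 go.py 0.6195 -0.3167 0.036 8; python3 - <<'E'
from plant import vision
import cv2,numpy as np
b=vision.snapshot("scene")[220:340,180:320,::-1]
cv2.imwrite("pics/h9.png",cv2.resize(b,None,fx=5,fy=5,interpolation=cv2.INTER_CUBIC))
E
```

```text
t 10.85 pos [ 0.6209 -0.3177  0.0387] jaw 9.4 -> 8.0 op 1.0006061499855423 F [ 0.7  0.7 -0.2] q [ 0.37  1.06  0.07  1.46 -0.1   0.61  0.65]
shift [-0.004 -0.004  0.009] turn [ 0.004 -0.002  0.008] rows~ 0.05169110396818506 0.1501017710066708
```

View pics/h9.png

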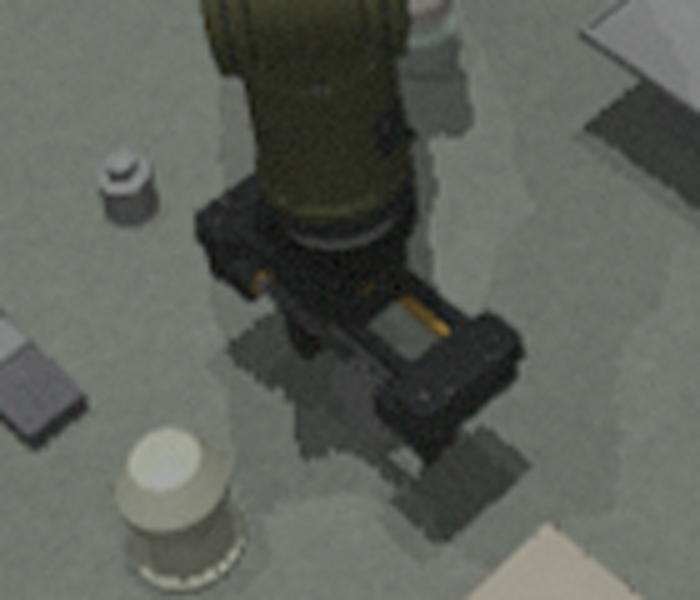

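>>> play_rows:
  deltas:
    - [[-0.5,-0.004,0,0.009,0.004,-0.002,0],[0.2,-0.004,0,0.009,0.004,-0.002,0],[1,-0.004,0,0.009,0.004,-0.002,0],[1,-0.004,0,0.009,0.004,-0.002,0],[1,-0.004,0,0.009,0.004,-0.002,0]]
  force: 30

```text
clock: 11.52
tool_pos: [0.6199, -0.318, 0.0364]
eef_rot: [0.997, 0.082, -0.0, 0.0]
contact_force: [-0.2, 0.7, 0.2]
opening: 0.456
```

>>> play_rows:
  deltas:
    - [[1,0,0,0,0,0,0],[1,0,0,0,0,0,0],[1,0,0,0,0,0,0],[1,0,0,0,0,0,0]]

```text
clock: 12.02
tool_pos: [0.6199, -0.318, 0.0364]
eef_rot: [0.997, 0.082, -0.0, 0.0]
contact_force: [-0.8, 1.7, 0.4]
opening: 0.441
```

```bash
python3 go.py 0.6195 -0.3167 0.036 9.8
```

```text
t 12.025 pos [ 0.6199 -0.318   0.0364] jaw 9.4 -> 9.8 op 0.44115169935072324 F [-0.8  1.7  0.4] q [ 0.37  1.06  0.07  1.45 -0.1   0.63  0.65]
shift [-0.001 -0.005  0.001] turn [ 0.     0.    -0.002] rows~ 0.022763117888308773 0.03626785801075145
```

>>> play_rows:
  deltas:
    - [[1,0,0,-0.1,0,0,0],[1,0,0,-0.25,0,0,0],[1,0,0,-0.4,0,0,0],[1,0,0,-0.5,0,0,0],[1,0,0,-0.5,0,0,0]]

```text
clock: 12.65
tool_pos: [0.6212, -0.3186, 0.1883]
eef_rot: [0.997, 0.082, 0.002, 0.001]
contact_force: [-0.2, -0.7, -4.1]
opening: 0.439
```

```bash
python3 go.py 0.588 -0.058 0.18 9.8
```

```text
t 12.65 pos [ 0.6212 -0.3186  0.1883] jaw 9.4 -> 9.8 op 0.4390290124984377 F [-0.2 -0.7 -4.1] q [ 0.36  0.87  0.09  1.39 -0.09  0.88  0.64]
shift [ 0.033 -0.875  0.025] turn [ 0.001 -0.001 -0.002] rows~ 4.204936065778945 0.04176326677792709
```

>>> play_rows:
  deltas:
    - [[1,0.005,-0.15,0.01,0,0,0],[1,0.02,-0.35,0.02,0,0,0],[1,0.03,-0.55,0.02,0,0,0],[1,0.03,-0.75,0.02,0,0,0],[1,0.03,-0.87,0.02,0,0,0]]

```text
clock: 13.28
tool_pos: [0.5851, -0.0549, 0.1792]
eef_rot: [0.996, 0.084, -0.001, -0.0]
contact_force: [0.1, -0.1, -4.0]
opening: 0.439
```

```bash
python3 go.py 0.588 -0.058 0.145 9.8
```

```text
t 13.275 pos [ 0.5851 -0.0549  0.1792] jaw 9.7 -> 9.8 op 0.4388995708661442 F [ 0.1 -0.1 -4. ] q [-0.05  0.75  0.12  1.76 -0.14  0.64  0.31]
shift [0.008 0.012 0.114] turn [-0.     0.001 -0.001] rows~ 0.5509852092801497 0.01636664058429084
```

>>> play_rows:
  deltas:
    - [[1,0.008,0.012,0.04,0,0,0],[1,0.008,0.012,0.09,0,0,0],[1,0.008,0.012,0.13,0,0,0],[1,0.008,0.012,0.145,0,0,0],[1,0.008,0.012,0.145,0,0,0]]

```text
clock: 13.9
tool_pos: [0.5878, -0.0588, 0.1352]
eef_rot: [0.996, 0.084, -0.001, -0.0]
contact_force: [0.5, -0.3, -4.7]
opening: 0.439
```

```bash
python3 go.py 0.588 -0.058 0.127 9.8; python3 - <<'E'
from plant import vision
import cv2,numpy as np
b=vision.snapshot("scene")[150:270,270:430,::-1]
cv2.imwrite("pics/i1.png",cv2.resize(b,None,fx=5,fy=5,interpolation=cv2.INTER_CUBIC))
E
```

```text
t 13.9 pos [ 0.5878 -0.0588  0.1352] jaw 9.6 -> 9.8 op 0.43877475153572 F [ 0.5 -0.3 -4.7] q [-0.04  0.81  0.11  1.78 -0.15  0.56  0.33]
shift [ 0.001 -0.002  0.027] turn [-0.     0.001 -0.001] rows~ 0.13194816174695584 0.02335865378897976
```

View pics/i1.png

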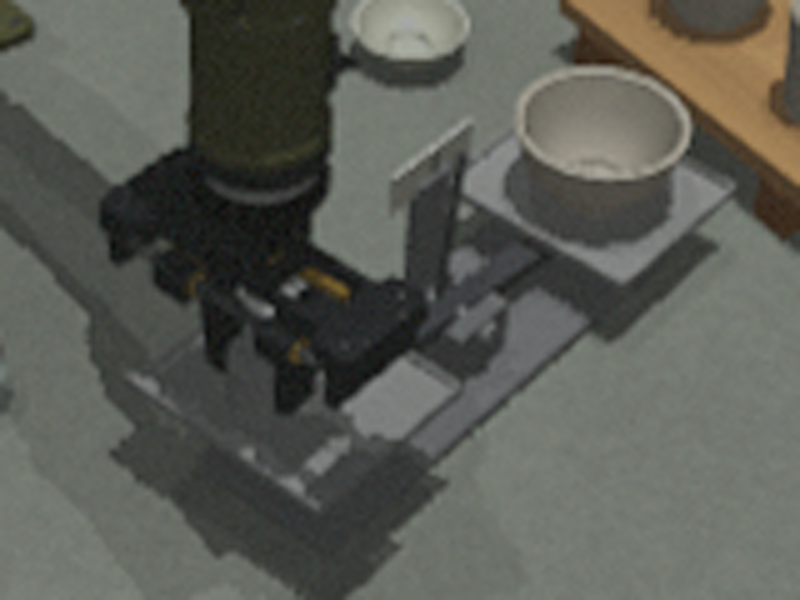

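The large weight hangs over the outer half of the pan, around crop (255,375), with room to the rim. I'll lower it onto the pan and follow the pan down to about level, TCP z ≈ 0.1085.

>>> play_rows:
  deltas:
    - [[1,0,0,0.012,0,0,0],[1,0,0,0.022,0,0,0],[1,0,0,0.03,0,0,0],[1,0,0,0.036,0,0,0],[1,0,0,0.04,0,0,0]]

```text
clock: 14.58
tool_pos: [0.5882, -0.0588, 0.1239]
eef_rot: [0.996, 0.084, -0.001, -0.0]
contact_force: [-0.3, 0.3, -0.7]
opening: 0.444
```

>>> play_rows:
  deltas:
    - [[1,0,0,0.008,0,0,0],[1,0,0,0.016,0,0,0],[1,0,0,0.024,0,0,0],[1,0,0,0.032,0,0,0],[1,0,0,0.036,0,0,0]]

```text
clock: 15.2
tool_pos: [0.5883, -0.0593, 0.113]
eef_rot: [0.997, 0.084, -0.0, 0.0]
contact_force: [0.2, -2.6, -0.4]
opening: 0.438
```

```bash
python3 go.py 0.588 -0.058 0.1085 9.8
```

```text
t 15.2 pos [ 0.5883 -0.0593  0.113 ] jaw 9.6 -> 9.8 op 0.437918719299906 F [ 0.2 -2.6 -0.4] q [-0.03  0.85  0.1   1.79 -0.15  0.51  0.33]
shift [-0.    -0.005  0.015] turn [ 0.     0.    -0.001] rows~ 0.07502669168851829 0.021121278823448435
```

>>> play_rows:
  deltas:
    - [[1,0,0.002,0.006,0,0,0],[1,0,0.002,0.012,0,0,0],[1,0,0.002,0.015,0,0,0],[1,0,0.002,0.015,0,0,0],[1,0,0.002,0.015,0,0,0]]

```text
clock: 15.82
tool_pos: [0.5884, -0.0595, 0.1085]
eef_rot: [0.996, 0.084, -0.001, -0.0]
contact_force: [-1.2, 0.0, -0.6]
opening: 0.439
```

```bash
python3 go.py 0.588 -0.058 0.1085 9.8; python3 - <<'E'
from plant import vision
import cv2,numpy as np
b=vision.snapshot("scene")[150:270,270:430,::-1]
cv2.imwrite("pics/i2.png",cv2.resize(b,None,fx=5,fy=5,interpolation=cv2.INTER_CUBIC))
E
```

```text
t 15.825 pos [ 0.5884 -0.0595  0.1085] jaw 9.6 -> 9.8 op 0.43932629313437216 F [-1.2  0.  -0.6] q [-0.03  0.86  0.1   1.79 -0.15  0.5   0.33]
shift [-0.    -0.005  0.   ] turn [-0.     0.    -0.001] rows~ 0.025462387585964082 0.02002841121148786
```

View pics/i2.png

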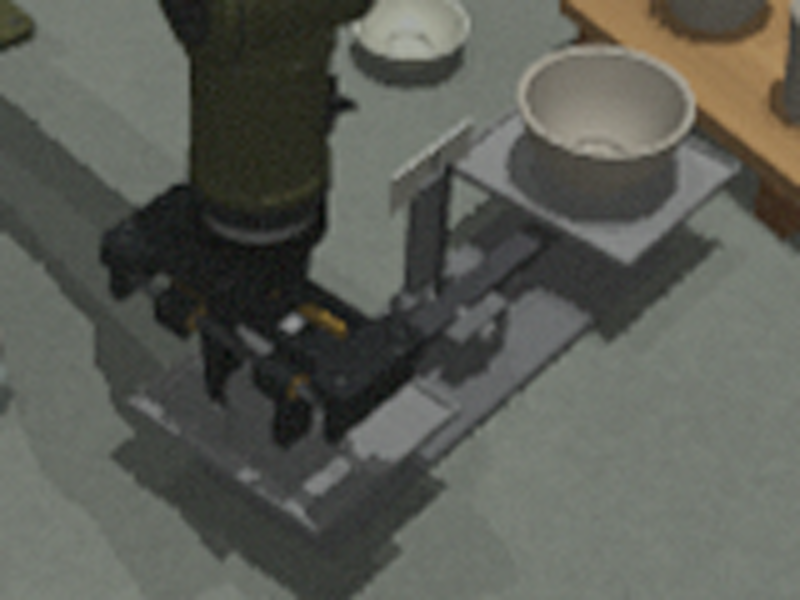

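The load pan has risen to match. Opening gently.

>>> play_rows:
  deltas:
    - [[0.1,0,0,0,0,0,0],[0.06,0,0,0,0,0,0],[0.02,0,0,0,0,0,0],[-0.05,0,0,0,0,0,0],[-0.2,0,0,0,0,0,0]]

```text
clock: 16.5
tool_pos: [0.5885, -0.0595, 0.1085]
eef_rot: [0.996, 0.084, -0.0, -0.0]
contact_force: [-0.3, 0.7, -1.0]
opening: 0.592
```

>>> play_rows:
  deltas:
    - [[-0.4,0,0,0,0,0,0],[-0.5,0,0,0,0,0,0],[-0.5,0,0,0,0,0,0],[-0.5,0,0,0,0,0,0]]

```text
clock: 17.0
tool_pos: [0.5885, -0.0596, 0.1085]
eef_rot: [0.996, 0.084, -0.0, -0.0]
contact_force: [0.2, 0.1, -0.5]
opening: 0.751
```

```bash
python3 go.py 0.588 -0.058 0.23 9.8; python3 - <<'E'
from plant import vision
import cv2,numpy as np
b=vision.snapshot("scene")[150:270,270:430,::-1]
cv2.imwrite("pics/i3.png",cv2.resize(b,None,fx=5,fy=5,interpolation=cv2.INTER_CUBIC))
E
```

```text
t 17.0 pos [ 0.5885 -0.0596  0.1085] jaw 9.6 -> 9.8 op 0.751283730406202 F [ 0.2  0.1 -0.5] q [-0.03  0.86  0.1   1.79 -0.15  0.5   0.33]
shift [-0.001 -0.005 -0.405] turn [-0.     0.    -0.001] rows~ 1.9435617642476517 0.020006172910188302
```

View pics/i3.png

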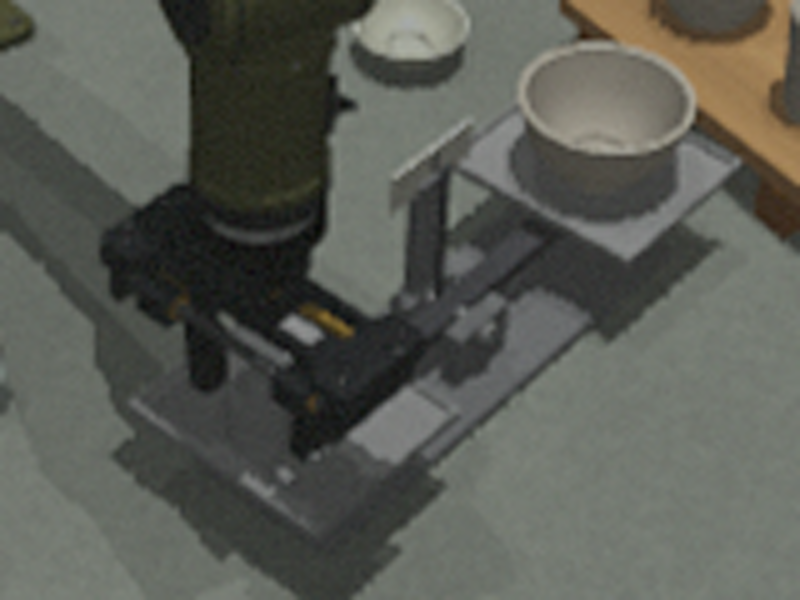

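The beam is floating and the fingers are clear of the weight. Lifting straight up, then moving aside to look.

>>> play_rows:
  deltas:
    - [[-0.5,0,0,-0.06,0,0,0],[-0.5,0,0,-0.2,0,0,0],[-0.5,0,0,-0.4,0,0,0],[-0.5,0,0,-0.45,0,0,0],[-0.5,0,0,-0.45,0,0,0]]

```text
clock: 17.68
tool_pos: [0.5891, -0.0596, 0.2452]
eef_rot: [0.996, 0.084, 0.001, 0.0]
contact_force: [0.2, -0.1, -0.3]
opening: 0.754
```

>>> play_rows:
  deltas:
    - [[-0.5,0,0.8,-0.1,0,0,0],[-0.5,0,0.8,-0.1,0,0,0],[-0.5,0,0.8,-0.1,0,0,0],[-0.5,0,0.8,-0.1,0,0,0],[-0.5,0,0.8,-0.1,0,0,0]]

```text
clock: 18.3
tool_pos: [0.6268, -0.3027, 0.2732]
eef_rot: [0.997, 0.08, -0.001, 0.002]
contact_force: [0.1, 0.6, 0.2]
opening: 0.747
```

>>> play_rows:
  deltas:
    - [[-0.5,0,0,0,0,0,0],[-0.5,0,0,0,0,0,0],[-0.5,0,0,0,0,0,0]]

```text
clock: 18.68
tool_pos: [0.627, -0.301, 0.2729]
eef_rot: [0.997, 0.081, -0.001, 0.001]
contact_force: [-0.4, 0.6, -0.2]
opening: 0.747
```

```bash
python3 - <<'E'
from plant import vision
import cv2,numpy as np
b=vision.snapshot("scene")[:,:,::-1];a=vision.snapshot("top")[:,:,::-1]
cv2.imwrite("pics/i4.png",cv2.resize(b[150:270,270:430],None,fx=5,fy=5,interpolation=cv2.INTER_CUBIC))
cv2.imwrite("pics/i5.png",a);cv2.imwrite("pics/i6.png",b)
E
```

```text
(no output)
```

View pics/i4.png

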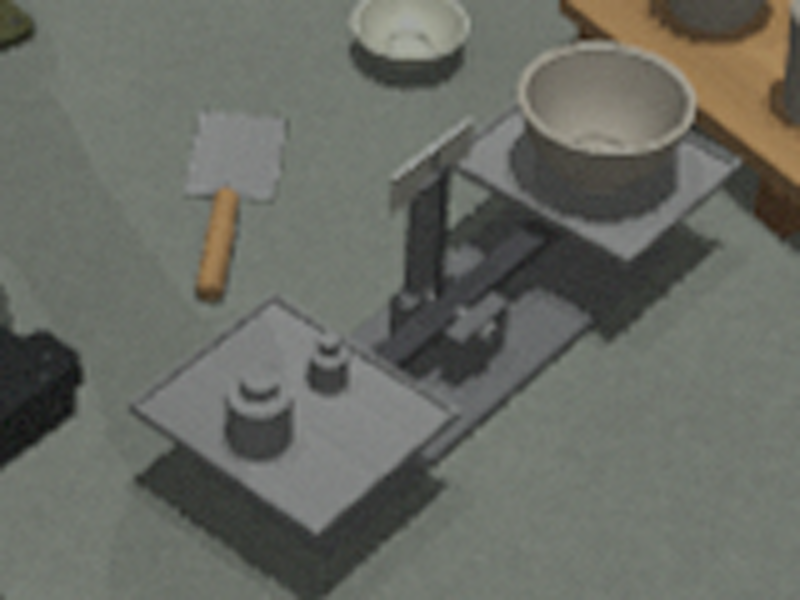

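View pics/i5.png

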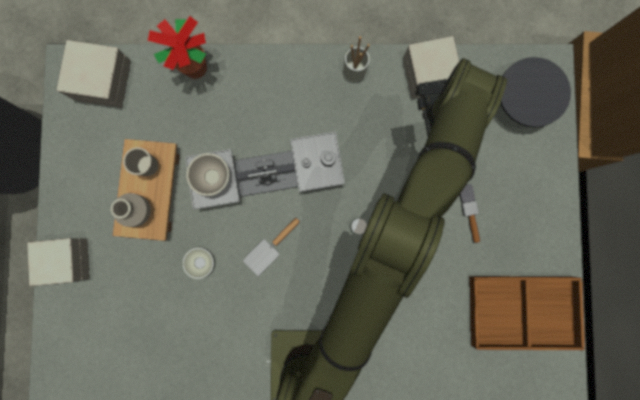

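View pics/i6.png

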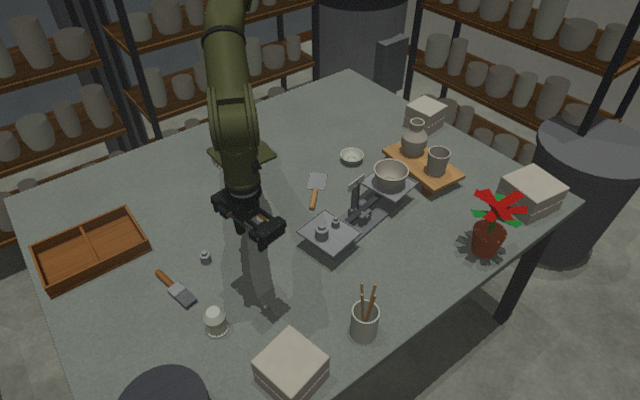

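Both weights stand upright on the pan: crop (258,420) large, (328,368) small. The medium is still on the table at scene (205,257). I'll check level from the front corners of the two pans. The weights-pan corner moved from crop (319,508) to (318,535), the load-pan corner from (628,282) to (628,260).

```bash
python3 - <<'E'
from h import *
import cv2
w=plane("scene",333.5,251.5,.09); l=plane("scene",270+628/5,150+282/5,.054)
for nm,p,zs,v in(("w",w,(.09,.072,.054),150+535/5),("l",l,(.054,.072,.09),150+260/5)):
    vs=[proj("scene",np.array([p[0],p[1],z]))[1] for z in zs];print(nm,np.round(vs,2),"now",v,"z",np.interp(v,vs[::1] if vs[0]<vs[1] else vs[::-1],zs if vs[0]<vs[1] else zs[::-1]))
# vertical shift of patches vs. first pictures
a=cv2.imread("pics/scene0.png",0);b=cv2.imread("pics/i6.png",0)
for nm,(x0,x1,y0,y1) in {"wcorner":(322,346,240,256),"lcorner":(385,410,196,210),"bowl":(371,412,164,182)}.items():
    t=a[y0:y1,x0:x1];s=b[y0-12:y1+12,x0-3:x1+3];R=cv2.matchTemplate(s,t,cv2.TM_CCOEFF_NORMED)
    _,m,_,q=cv2.minMaxLoc(R);y=q[1];c=R[:,q[0]]
    sub=(c[y-1]-c[y+1])/(2*(c[y-1]-2*c[y]+c[y+1])) if 0<y<len(c)-1 else 0
    print(nm,"dy",y+sub-12,"dx",q[0]-3,m)
E
```

```text
w [251.5  255.64 259.71] now 257.0 z 0.06599008652031783
l [206.4  202.32 198.18] now 202.0 z 0.07340871540326636
wcorner dy 4.770647 dx 0 0.9866899847984314
lcorner dy -4.6295943 dx 1 0.8282681703567505
bowl dy -4.9675064 dx 1 0.7280004024505615
```

>>> play_rows:
  deltas:
    - [[-0.5,0,0,0,0,0,0],[-0.5,0,0,0,0,0,0],[-0.5,0,0,0,0,0,0],[-0.5,0,0,0,0,0,0],[-0.5,0,0,0,0,0,0]]

```text
clock: 19.4
tool_pos: [0.627, -0.3016, 0.2733]
eef_rot: [0.997, 0.08, -0.001, 0.001]
contact_force: [0.3, -0.3, 0.2]
opening: 0.751
```

```bash
python3 - <<'E'
from plant import vision,r,get_state
import cv2
b=vision.snapshot("scene");a=cv2.imread("pics/i6.png",0);g=cv2.cvtColor(b,cv2.COLOR_RGB2GRAY)
print("pan-region diff",cv2.absdiff(a,g)[160:260,295:420].mean(),"bg",cv2.absdiff(a,g)[300:390,400:500].mean())
print(get_state()["clock"],get_state()["contact_force"])
print(r.finish_job())
E
```

```text
pan-region diff 1.69592 bg 2.052
19.45 [ 1.14486898 -0.09902289 -1.08988784]
the job is handed in; nothing more can be done
None
```

The job is handed in at about 19.5 s. The beam floats near level, but by the pictures it rests slightly past it, with the weights pan low. The bowl (500 g) was on the load pan, so I set the small weight (100 g) and the large weight (400 g) upright on the empty pan. Each was let go only once it rested on the pan. The medium weight stayed on the table, and nothing else was touched.

**Last checks**
- **Weights:** both stand upright on the pan, and the medium is still upright where it started. The gripper was well clear of everything at hand-in.
- **Beam:** it had settled; pictures about 0.7 s apart showed no change beyond image noise.
- **Level:** the pans sit about 2–4 mm past level by image shifts, a tilt of about +0.02 rad. A bowl about 2 % under 500 g would tilt it that much, and no other set of weights comes closer. One hand-picked corner of the weights pan gave 66 mm, while the load pan read 73 mm (level is 72 mm). Those two readings disagree by several mm, and 1 px is about 4 mm at that distance. I did not read the pointer against the index plate.
- **Camera disagreement:** at the start the two cameras differed by 5–8 mm on the weights' positions. This caused no trouble: both grasps closed at the expected widths.

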